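Slide a serving slate off the block and cross it over the pile

TASK

Slide the serving slate along its groove in the wooden block until one end sticks out past the edge of the block far enough to be gripped, while it still lies flat. Take it by that end and lay it gently across the middle of the pile of two slates on the steel stand, at right angles to them, so that both its ends stick out evenly for the next person to lift. Do not drop it on the worktop, leave the two slates of the pile where they are, do not disturb the other kitchen things, and let go of it at the end.

Things in the scene. Friction and masses are not known exactly. Their poses are not given: they have to be found in the camera images.
- slate_c (a point): centre (half-way up) of the slate to be moved: a dark grey stone serving slate, a flat bar 60 mm wide (its x), 160 mm long (its y), 7 mm thick (its z, up), 0.13 to 0.25 kg. It starts flat in the groove of the wooden block, with neither end sticking out, its top 1 mm below the block's top face, so its sides cannot be gripped there. It slides along the groove with friction, at a push of a few newtons on an end face. With more than 75 mm sticking out it would tip off.
- block: thick wooden chopping block, fixed, 150 mm (x) by 220 mm (y, long) by 60 mm high; origin under its centre on the worktop. A straight groove 68 mm wide and 8 mm deep (floor 52 mm above the origin) runs along the middle of its top, along its y, right through and open at both ends. The slate may be slid out at either end. It lies to the left or to the right of the robot, with the stand on the other side.
- stand: low steel stand like a small upturned pan, fixed, 108 mm (x) by 56 mm (y) by 50 mm high; origin under its centre on the worktop. The two piled slates lie on it lengthwise, along its x, sticking out about 26 mm beyond each end of it.
- upper_c (a point): centre (half-way up) of the upper slate of the pile, of the same size and stone as the slate to be moved but long along its own x: 160 mm (x), 60 mm (y), 7 mm thick (z). Loose; its top face is 64 mm above the worktop, so that the centre of the slate laid on it ends 67.5 mm above the worktop, 7 mm above this point. The slate to be moved must end centred over this point, its long side (y) along this slate's y.
- lower_c (a point): centre (half-way up) of the lower slate of the pile, loose, lying on the stand directly under the upper one; same size and axes as the upper one.
- ramekin: small white ceramic ramekin, 76 mm across, 45 mm high; origin under its centre. Bystander.
- mill: dark wooden pepper mill, 60 mm across, 200 mm high; origin under its centre. Bystander.
- panlid: small flat steel pan lid, 80 x 90 mm, 6 mm thick and 24 mm high with its knob, lying between the block and the stand; origin under its centre. Bystander.
- spoon: steel spoon lying flat, 200 mm long; origin under its middle. Bystander.
Mind the look-alikes: they are no part of the job. What is shaped like the part that bears slate_c but blue or pink is not meant.

How it is judged:
By the outcome, as a careful person would: the job done as asked, in the order asked, and still so for the second after the job is handed in, with the robot touching nothing.
It also fails if it takes over 54 s, if anything falls off the work surface, if the arm or the gripper's body presses on something with over 40 N, if the wrist force passes 120 N, or if a joint passes its speed limit or range.

ROBOT

A 6-joint arm with a two-finger parallel gripper is mounted at the origin on the work surface. World frame = base frame: x ahead of the robot, y to its left, z up, the work surface at z = 0. Lengths are in mm, angles in rad, forces in N, time in s.
With the tool pointing down it reaches from about 350 to 975 mm from the base axis. Payload 7.1 kg.
Tool frame: the origin (TCP) lies at the centre of the arm's flange, where the gripper is bolted on; the fingertips stand 182 mm ahead of it and the grasp point (between the pads) lies 163 mm ahead of it; x points along the fingers, y is the direction in which the jaws open and shut, and the axes are right-handed (so a half turn about x gives the same grasp; the last joint's range is limited). The gripper opens to 88 mm and grips with 3 to 60 N. Pads are 20 mm wide; open, the fingers measure 115 mm over their backs; the gripper's body (75 mm by 178 mm) begins 61 mm behind the grasp point.
Start: joints at [1.1, 0.423, 1.63, -0, 1.089, -0.019], TCP at [272.834, 562.288, 404.675] pointing down, gripper open.
Joint ranges: [-3, 3], [-0.9, 2.11], [0.09, 2.58], [-1.31, 4.45], [0.11, 2.69], [-2.54, 2.54]. Speed limits (rad/s): [2.39, 2.39, 3.01, 3.14, 3.14, 3.14].

INTERFACE

Orientations are given as a rotation vector (axis times angle).
In Python, from workcell import readout, viewer, workorder, models gives the robot as it stands. The module is installed in compiled form; this text tells all that it offers.
- The arm moves only by the tool apply_moves, never from a script. Its argument "commands" is a list that holds one entry, the list of rows, each a list of 4 numbers: the shift along the world's x, y, z in m, then the turn about the world's z in rad. A call has 1 to 8 rows; each row is the pose to reach, as a shift and turn from the pose commanded when the call began; what a row does not reach only later rows make up. A row lasts 1/8 s, in which the tool goes at most 62.5 mm and 10.7 degrees, less where a joint would pass 70% of its speed; a pose out of reach is approached as far as the arm can. A call with a gripper value outside its range is refused whole. "gripper" is the finger opening in m, from 0 to 0.0878, set as the call begins (left out, the last holds). The fingers move at their own pace and stop on an object; the grip force is fixed at half the most. Time passes only in rows, so rows that repeat a pose let the fingers close. It gives the time, the measured TCP pose, the force and the opening at its end, in the units of the state.
- readout.get_obs(): the state, without advancing time (a new reading comes with each control period).
- viewer.get_image(name): name is "scene" or "top" or "wrist"; returns a dict with "color" (400x640x3 uint8, red, green, blue), "vertical_fov" (degrees; the focal length in pixels is half the picture's height over the tangent of half this angle, whatever the lens; pixels are square), "cx", "cy" (the principal point, pixels), "rvec" (rotation vector, rad) and "tvec" (3), from world to camera coordinates, as OpenCV has them. Camera axes: x right, y down, z forward; pixel columns grow to the right and rows downward; lengths in mm; the calibration is good to about 2 mm. A picture is of the moment at which its call begins. There is no depth.
- workorder.close_job(): hands the job in, once; it reports no verdict.
Trained networks look in the newest picture that a camera, given by its name, has taken for a name from the list of things; names that differ only in an ending like _2 or _b are one class to them, and where a whole thing is asked for, a point or a joint stands for the part that bears it (a point fixed in the world has none). Each returns a list of dicts, best first, with "conf" (0 to 1); they miss things now and then, are a little off and sometimes report something else, mostly with a low value. They report only what shows in the picture. A call takes as long as a camera call. They do not tell look-alikes from the thing itself.
- models.search_frame(camera, label): "position" ([x, y, z] in mm, in world coordinates, good to about 4 mm: the middle of the surface that is visible of it).
- models.place_of(camera, label): "position" ([x, y, z] in mm, in world coordinates, good to about 4 mm: a listed point, or the origin of a listed thing).
The state is a dict: "t": time; "qpos": joint angles; "qvel": joint speeds; "joint_torque": joint torques, N m; "ee_pos": TCP position; "orientation": TCP orientation; "ft_force": force on the tool from outside, world axes, zero at the start; "moment": the same for the moment, N m; "width": finger opening in mm.
Only numpy, scipy, OpenCV 4.12 (cv2) and the standard library are available. Lean on these libraries where they do the work, as an engineer would, in place of code of your own. Each camera call takes 0.05 s, during which the arm holds its last target.

## Working session

There is one attempt and no reset: what is moved stays moved. The work goes in short steps, Python scripts to look and compute and a tool call to move; the robot and the scene stay as the last step left them, time stands still between calls to the robot, and variables do not carry over. Pictures are saved under pics/ and viewed, and the job is handed in when it is done.

Besides the shell and the picture viewer there is one more tool, called after "Call:" as a command line: name --argument value ..., lists and objects as JSON in quotes. apply_moves: Moves the arm, as the interface text tells. Its arguments: {"type":"object","properties":{"commands":{"type":"array","items":{"type":"array","items":{"type":"array","items":{"type":"number"}}}},"gripper":{"type":"number"}},"required":["commands"]}

```bash
mkdir -p pics; cat > h.py <<'E'
from workcell import readout, viewer, workorder, models
import numpy as np, cv2
def img(name,fn=None):
    d=viewer.get_image(name)
    if fn: cv2.imwrite('pics/'+fn,cv2.cvtColor(d['color'],cv2.COLOR_RGB2BGR))
    h,w=d['color'].shape[:2]; f=h/2/np.tan(np.radians(d['vertical_fov'])/2)
    d['K']=np.array([[f,0,d['cx']],[0,f,d['cy']],[0,0,1]]); d['R']=cv2.Rodrigues(np.array(d['rvec'],float))[0]; d['t']=np.array(d['tvec'],float).ravel()
    return d
def px2w(d,u,v,z):
    r=d['R'].T@np.linalg.inv(d['K'])@np.array([u,v,1.]); c=-d['R'].T@d['t']
    return c+r*(z-c[2])/r[2]
def w2px(d,p):
    q=d['K']@(d['R']@np.array(p,float)+d['t']); return q[:2]/q[2]
def obs():
    o=readout.get_obs()
    print({k:np.round(v,3).tolist() for k,v in o.items() if k in('t','ee_pos','orientation','ft_force','width','qpos')})
    return o
E
python3 - <<'E'
from h import *
obs()
for c in('scene','top'):
    d=img(c,c+'0.png')
    print(c,(-d['R'].T@d['t']).round(), d['K'][0,0])
    for l in('slate_c','block','stand','upper_c','lower_c','ramekin','mill','panlid','spoon'):
        print(l,[(np.round(r['position']).tolist(),round(r['conf'],2),w2px(d,r['position']).round().tolist()) for r in models.place_of(c,l)][:4])
E
```

```text
{'t': 0.0, 'qpos': [1.1, 0.424, 1.631, -0.0, 1.089, -0.019], 'ee_pos': [272.742, 562.029, 403.878], 'orientation': [0.353, 1.542, -0.356], 'ft_force': [0.431, -1.064, 0.283], 'width': 87.565}
scene [1224.  284.  642.] 440.92902078387345
slate_c [([534.0, -206.0, 54.0], 0.91, [240.0, 178.0]), ([320.0, -203.0, 0.0], 0.64, [284.0, 151.0]), ([289.0, 248.0, 5.0], 0.56, [454.0, 181.0])]
block [([533.0, -229.0, 0.0], 0.81, [234.0, 193.0])]
stand [([484.0, 185.0, -2.0], 0.86, [410.0, 226.0]), ([426.0, -13.0, -0.0], 0.58, [335.0, 190.0])]
upper_c [([480.0, 190.0, 63.0], 0.6, [416.0, 202.0])]
lower_c []
ramekin [([757.0, -31.0, -0.0], 0.87, [262.0, 285.0])]
mill [([757.0, -185.0, 0.0], 0.97, [194.0, 262.0])]
panlid [([424.0, -16.0, 2.0], 0.65, [334.0, 188.0])]
spoon [([745.0, 136.0, 6.0], 0.57, [348.0, 306.0])]
top [ 378.  -11. 1149.] 435.83554816977187
slate_c [([317.0, -196.0, 6.0], 0.87, [397.0, 280.0]), ([537.0, -205.0, 56.0], 0.73, [403.0, 193.0]), ([295.0, 248.0, 5.0], 0.72, [225.0, 285.0])]
block [([541.0, -225.0, -2.0], 0.75, [407.0, 195.0])]
stand [([754.0, -37.0, -2.0], 0.73, [338.0, 116.0]), ([481.0, 188.0, 2.0], 0.35, [251.0, 213.0])]
upper_c [([482.0, 193.0, 62.0], 0.66, [245.0, 211.0])]
lower_c [([536.0, -226.0, 0.0], 0.54, [407.0, 196.0])]
ramekin [([758.0, -34.0, 1.0], 0.6, [336.0, 114.0])]
mill [([753.0, -189.0, 2.0], 0.64, [394.0, 117.0])]
panlid [([429.0, -16.0, 2.0], 0.85, [327.0, 235.0])]
spoon [([745.0, 133.0, 5.0], 0.78, [275.0, 117.0])]
```

View pics/scene0.png

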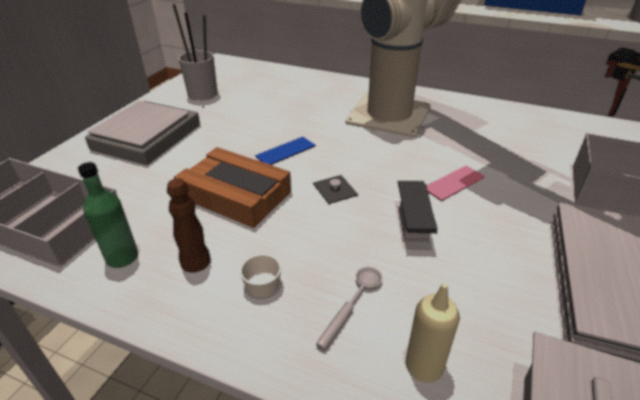

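View pics/top0.png

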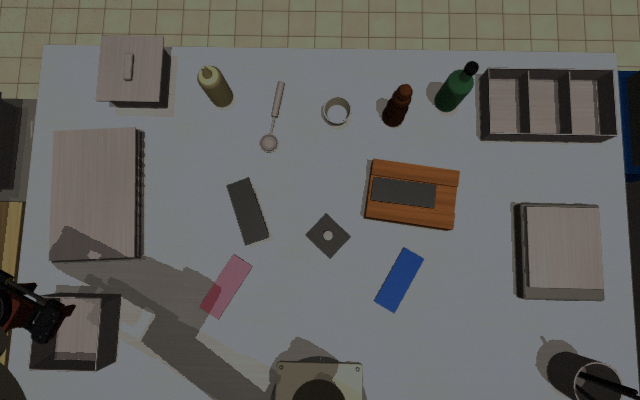

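```bash
python3 - <<'E'
import cv2
a=cv2.imread('pics/top0.png')
cv2.imwrite('pics/cropb.png',cv2.resize(a[140:260,340:480],None,fx=5,fy=5,interpolation=cv2.INTER_CUBIC))
cv2.imwrite('pics/crops.png',cv2.resize(a[160:260,180:310],None,fx=5.5,fy=5.5,interpolation=cv2.INTER_CUBIC))
E
```

```text
(no output)
```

View pics/cropb.png

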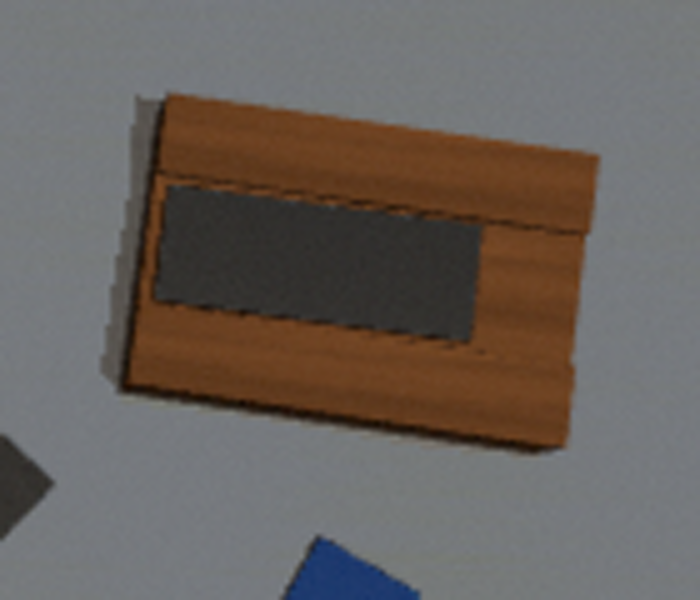

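View pics/crops.png

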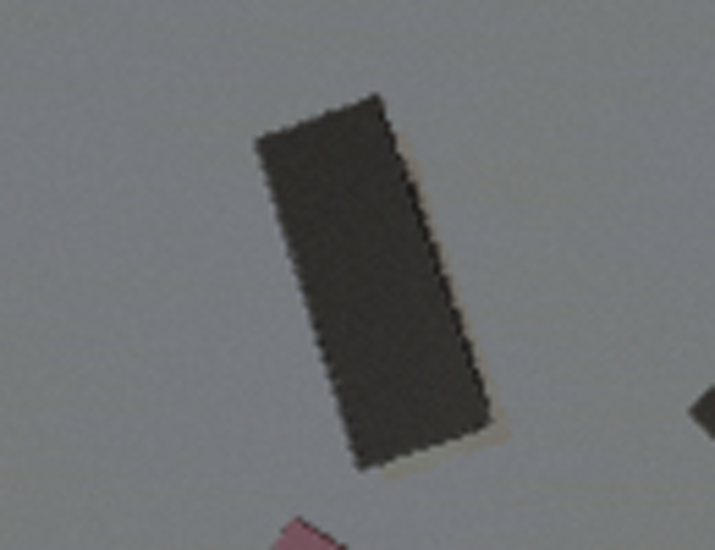

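The slate to move is the dark grey bar in the brown block's groove, at top (403,193) / scene (240,178). The blue bar at top (399,280) and the pink one at (225,287) are look-alikes lying on the worktop. The pile is the dark bar at top (248,211), and the enlarged crops confirm both. The slate's +y end is nearly flush with the block, with about 45 mm of free groove behind its −y end. I'll push it toward +y.

```bash
cat >> h.py <<'E'
def rect(d,box,z,thr=None,fn=None):
    """dark-grey region in pixel box -> min area rect in world plane z"""
    x0,y0,x1,y1=box; c=d['color'][y0:y1,x0:x1].astype(int)
    mx=c.max(2);mn=c.min(2)
    m=((mx<(thr or 75))&(mx-mn<20)).astype(np.uint8)
    n,l,s,_=cv2.connectedComponentsWithStats(m); k=1+np.argmax(s[1:,4]); m=(l==k).astype(np.uint8)
    if fn: cv2.imwrite('pics/'+fn,cv2.resize(m*255,None,fx=4,fy=4))
    cs=max(cv2.findContours(m,cv2.RETR_EXTERNAL,cv2.CHAIN_APPROX_NONE)[0],key=len).reshape(-1,2)
    w=np.array([px2w(d,u+x0,v+y0,z)[:2] for u,v in cs],np.float32)
    (cc,wh,a)=cv2.minAreaRect(w); return np.round(cc,1),np.round(wh,1),round(a,1),np.round(cv2.boxPoints((cc,wh,a)),1).tolist()
E
python3 - <<'E'
from h import *
from scipy.spatial.transform import Rotation as Rr
o=obs(); R=Rr.from_rotvec(o['orientation']).as_matrix(); print(R.round(3))
d=img('top')
a=d['color']; print(a[193,403],a[211,248],a[166,420],a[200,300])
print(rect(d,(360,170,450,225),59,fn='m1.png'))
print(rect(d,(215,165,285,255),64,fn='m2.png'))
# block corners from crop (5x, offset 340,140)
for u,v in((168,95),(599,156),(566,447),(125,388),(163,185),(482,222),(470,342),(153,300)): print((u,v),px2w(d,340+u/5-.4,140+v/5-.4,60)[:2].round(1))
s=img('scene')
print(rect(s,(190,155,300,200),59,fn='m3.png'))
print(rect(s,(390,170,445,240),64,fn='m4.png'))
E
```

```text
{'t': 1.0, 'qpos': [1.1, 0.423, 1.63, 0.0, 1.089, -0.019], 'ee_pos': [272.837, 562.305, 404.686], 'orientation': [0.354, 1.542, -0.354], 'ft_force': [-0.218, -0.464, 1.055], 'width': 87.758}
[[-0.     0.437  0.9  ]
 [ 0.     0.9   -0.437]
 [-1.     0.    -0.   ]]
[50 47 46] [50 47 47] [112  67  35] [120 123 124]
(array([ 538.5, -204.2]), array([158.6,  59.4]), 83.6, [[500.20001220703125, -279.70001220703125], [559.2000122070312, -286.29998779296875], [576.7000122070312, -128.60000610351562], [517.7000122070312, -122.0999984741211]])
(array([483.4, 185.9]), array([161.4,  64.9]), 20.0, [[396.5, 188.8000030517578], [418.6000061035156, 127.80000305175781], [570.2999877929688, 182.89999389648438], [548.2000122070312, 243.89999389648438]])
(168, 95) [ 622.7 -128.2]
(599, 156) [ 595.3 -346. ]
(566, 447) [ 447.8 -326.8]
(125, 388) [ 472.6 -107.6]
(163, 185) [ 576.1 -126. ]
(482, 222) [ 560.3 -286.6]
(470, 342) [ 499.3 -279.9]
(153, 300) [ 517.3 -121.3]
(array([ 539.5, -198. ]), array([155.5,  57.2]), 83.5, [[502.29998779296875, -272.0], [559.0999755859375, -278.5], [576.7000122070312, -124.0], [519.9000244140625, -117.5]])
(array([496.5, 189.9]), array([171.2,  64.5]), 20.5, [[405.1000061035156, 190.1999969482422], [427.6000061035156, 129.8000030517578], [588.0, 189.6999969482422], [565.5, 250.10000610351562]])
```

```bash
python3 - <<'E'
import cv2,numpy as np
cv2.imwrite('pics/m.png',cv2.hconcat([cv2.copyMakeBorder(i,0,380-i.shape[0],0,5,cv2.BORDER_CONSTANT,value=128) for i in [cv2.resize(cv2.imread(f'pics/m{k}.png'),None,fx=.5,fy=.5) for k in(1,2,3,4)]]))
E
```

```text
(no output)
```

View pics/m.png

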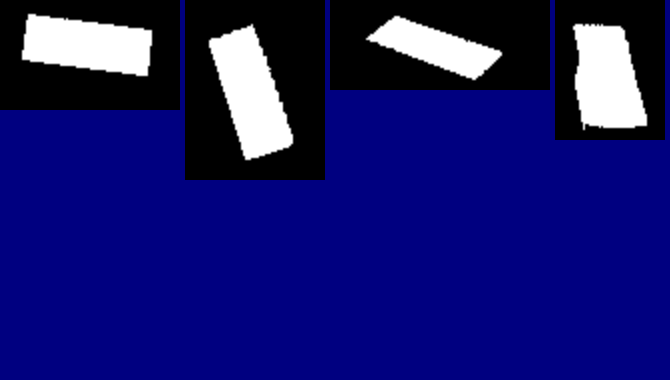

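Call:
apply_moves --commands '[[[0.02,-0.052,0,-0.077],[0.04,-0.104,0,-0.154],[0.06,-0.156,0,-0.231],[0.08,-0.208,0,-0.308],[0.1,-0.26,0,-0.385],[0.115,-0.312,0,-0.462],[0.127,-0.364,0,-0.539],[0.127,-0.364,0,-0.539]]]' --gripper 0.0

```text
t: 2.1
ee_pos: [400.3, 195.6, 404.8]
orientation: [0.776, 1.427, -0.776]
ft_force: [1.1, 0.7, 0.7]
width: 11.4
```

```bash
python3 - <<'E'
from h import *
obs()
d=img('wrist','w1.png'); print((-d['R'].T@d['t']).round(1), d['R'].round(3), d['K'][0,0])
print(w2px(d,(483,187,64)))
E
```

```text
{'t': 2.1, 'qpos': [0.428, 0.156, 2.011, -0.0, 0.975, -0.147], 'ee_pos': [400.258, 195.631, 404.814], 'orientation': [0.776, 1.427, -0.776], 'ft_force': [1.062, 0.655, 0.681], 'width': 11.353}
[356.4 265.3 385. ] [[ 0.839  0.543  0.001]
 [ 0.519 -0.802  0.295]
 [ 0.161 -0.247 -0.955]] 357.4385759481865
[386.53516212 234.57225763]
```

View pics/w1.png

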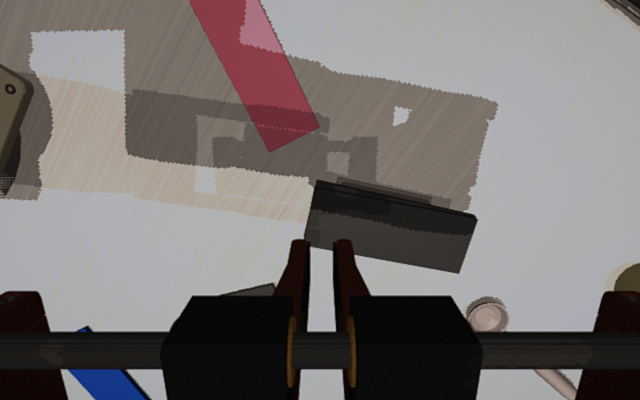

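The wrist view shows the pile at about (304-477, 180-273), with its near side face in view above the top face. I'll enlarge it to separate the top-face edges.

```bash
python3 - <<'E'
import cv2,numpy as np
a=cv2.imread('pics/w1.png')[165:285,290:490].astype(float)
a=np.clip(a*2.2,0,255).astype(np.uint8)
cv2.imwrite('pics/w1c.png',cv2.resize(a,None,fx=4,fy=4,interpolation=cv2.INTER_CUBIC))
E
```

```text
(no output)
```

View pics/w1c.png

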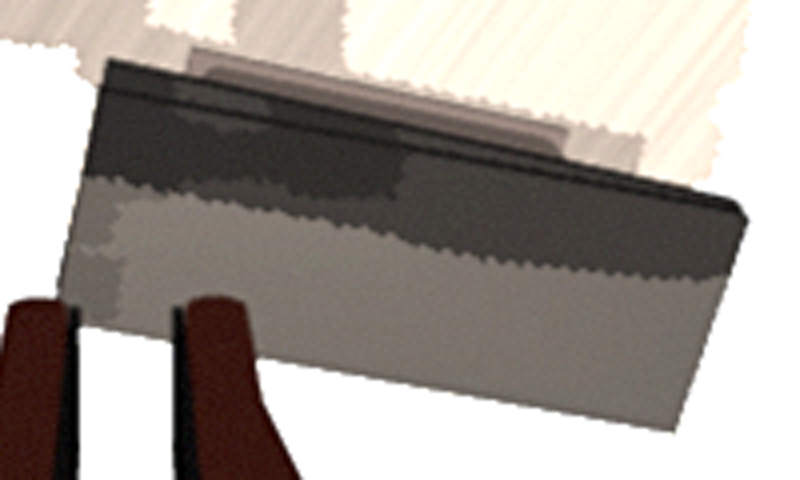

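```bash
python3 - <<'E'
from h import *
d=img('wrist')
P=np.array([px2w(d,290+u/4-.4,165+v/4-.4,64)[:2] for u,v in((105,88),(745,218),(675,431),(57,320))])
print(P.round(1),P.mean(0).round(1))
for i in range(4):
    e=P[(i+1)%4]-P[i]; print(np.hypot(*e).round(1),np.degrees(np.arctan2(e[1],e[0])).round(1))
t=img('top')
# top crop corners 5.5x offset 180,160 : top-face
P=np.array([px2w(t,180+u/5.5-.4,160+v/5.5-.4,64)[:2] for u,v in((256,140),(379,94),(487,420),(359,470))])
print(P.round(1),P.mean(0).round(1))
for i in range(4):
    e=P[(i+1)%4]-P[i]; print(np.hypot(*e).round(1),np.degrees(np.arctan2(e[1],e[0])).round(1))
E
```

```text
[[399.6 191.9]
 [545.4 248.3]
 [567.7 195. ]
 [421.5 136.2]] [483.6 192.8]
156.3 21.1
57.8 -67.2
157.6 -158.1
59.9 111.5
[[546.5 243.1]
 [569.1 187.3]
 [420.5 131.9]
 [396.7 189. ]] [483.2 187.8]
60.2 -68.0
158.6 -159.6
61.8 112.6
159.3 19.9
```

Call:
apply_moves --commands '[[[0.016,-0.06,0,-0.09],[0.032,-0.12,0,-0.18],[0.048,-0.18,0,-0.27],[0.064,-0.24,0,-0.36],[0.08,-0.3,0,-0.45],[0.095,-0.36,0,-0.54],[0.11,-0.42,0,-0.63],[0.12,-0.47,0,-0.693]]]'

```text
t: 3.25
ee_pos: [521.4, -272.6, 404.5]
orientation: [1.292, 1.153, -1.292]
ft_force: [0.1, -0.1, 0.7]
width: 0.3
```

Call:
apply_moves --commands '[[[0.007,-0.033,-0.04,0],[0.007,-0.033,-0.08,0],[0.007,-0.033,-0.1,0],[0.007,-0.033,-0.1,0]]]'

```text
t: 3.75
ee_pos: [527.2, -303.4, 303.4]
orientation: [1.29, 1.158, -1.292]
ft_force: [0.6, -0.3, 0.1]
width: 0.4
```

```bash
python3 - <<'E'
from h import *
from scipy.spatial.transform import Rotation as Rr
o=obs(); print(Rr.from_rotvec(o['orientation']).as_matrix().round(3))
d=img('wrist','w2.png'); img('scene','s2.png')
E
```

```text
{'t': 3.75, 'qpos': [-0.542, 0.527, 1.732, 0.0, 0.885, -0.431], 'ee_pos': [527.18, -303.39, 303.396], 'orientation': [1.29, 1.158, -1.292], 'ft_force': [0.589, -0.304, 0.056], 'width': 0.423}
[[-0.003  0.994 -0.111]
 [ 0.002 -0.111 -0.994]
 [-1.    -0.003 -0.001]]
```

View pics/w2.png

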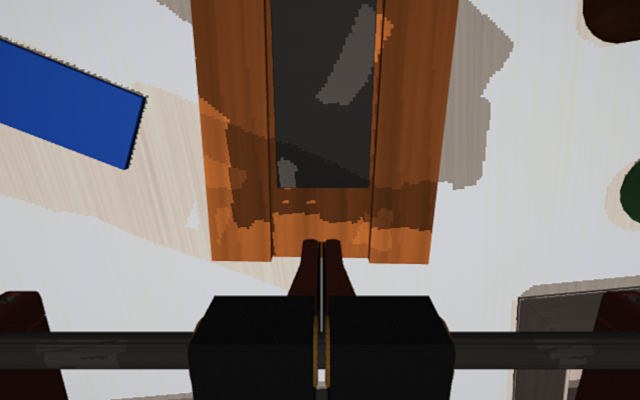

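View pics/s2.png

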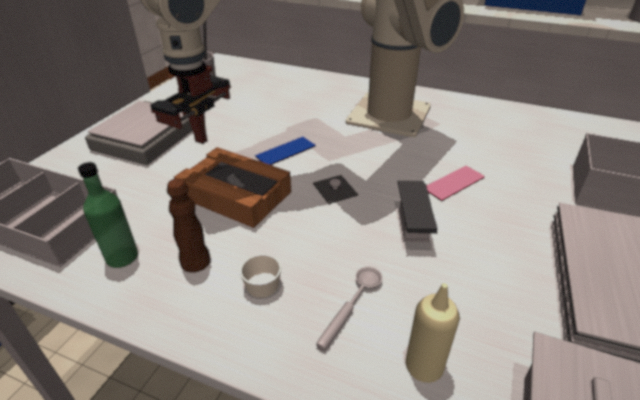

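The fingers are centred on the groove: columns ~322 for the fingers, 323 for the slate. The slate's near end is at row 187 and the block's near edge at row 262.

```bash
python3 - <<'E'
from h import *
d=img('wrist')
for u,v,z in((278,187,59),(369,187,59),(265,0,59),(376,0,59),(211,261,60),(429,263,60),(193,0,60),(458,0,60),(303,241,121)): print((u,v),px2w(d,u,v,z)[:2].round(1))
print(w2px(d,(527,-305,55)),w2px(d,(527,-305,121)))
E
```

```text
(278, 187) [ 502.7 -279.6]
(369, 187) [ 562.1 -286.3]
(265, 0) [ 511.5 -170.3]
(376, 0) [ 574.  -177.3]
(211, 261) [ 448.5 -327. ]
(429, 263) [ 599.8 -345.7]
(193, 0) [ 471.3 -166. ]
(458, 0) [ 619.8 -182.6]
(303, 241) [ 520.5 -292.9]
[319.14801552 217.15890321] [318.66191774 261.35752062]
```

Call:
apply_moves --commands '[[[0.003,0,-0.03,0],[0.003,0,-0.055,0],[0.003,0,-0.067,0],[0.003,0,-0.067,0]]]'

```text
t: 4.4
ee_pos: [530.0, -304.6, 238.0]
orientation: [1.292, 1.154, -1.292]
ft_force: [0.1, 0.1, 0.6]
width: 0.3
```

Call:
apply_moves --commands '[[[0.001,0.007,-0.001,0],[0.002,0.014,-0.001,0],[0.003,0.021,-0.001,0],[0.003,0.029,-0.001,0],[0.004,0.037,-0.001,0],[0.005,0.045,-0.001,0],[0.006,0.053,-0.001,0],[0.007,0.06,-0.001,0]]]'

```text
t: 5.4
ee_pos: [536.9, -244.1, 236.6]
orientation: [1.292, 1.154, -1.292]
ft_force: [-0.3, -1.9, 0.8]
width: 0.8
```

```bash
python3 - <<'E'
from h import *
d=img('top','t3.png'); obs()
a=d['color'][140:240,330:480]; a=np.clip(a.astype(float)*1.5,0,255).astype(np.uint8)
cv2.imwrite('pics/t3c.png',cv2.cvtColor(cv2.resize(a,None,fx=5,fy=5,interpolation=cv2.INTER_CUBIC),cv2.COLOR_RGB2BGR))
E
```

```text
{'t': 5.45, 'qpos': [-0.446, 0.606, 1.798, 0.0, 0.738, -0.334], 'ee_pos': [536.892, -243.484, 236.557], 'orientation': [1.292, 1.155, -1.292], 'ft_force': [-0.804, 1.328, 0.011], 'width': 0.337}
```

View pics/t3c.png

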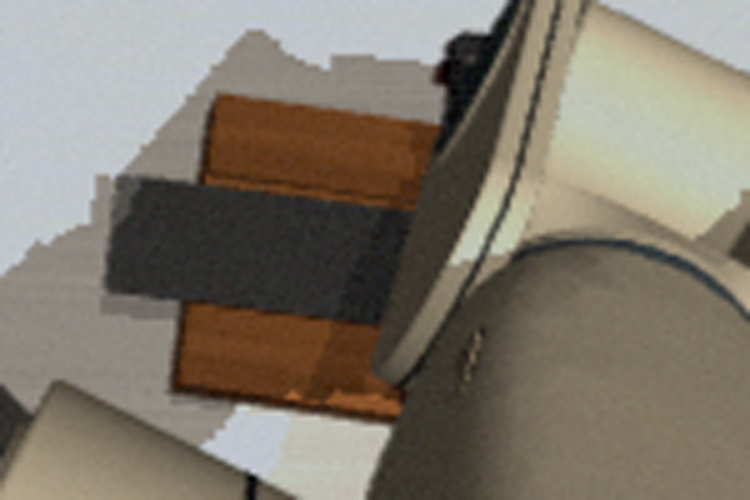

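```bash
python3 - <<'E'
from h import *
d=img('top')
f=lambda u,v,z: px2w(d,330+u/5-.4,140+v/5-.4,z)[:2]
for p in((118,178,59),(107,292,59),(218,95,60),(175,387,60)): print(p,f(*p).round(1))
E
```

```text
(118, 178, 59) [579.  -77.9]
(107, 292, 59) [520.5 -73.1]
(218, 95, 60) [ 622.7 -128.2]
(175, 387, 60) [ 473.1 -107.6]
```

Overhang is now about 43 mm, with the slate lying flat. I'll push 16 mm more for about 59 mm, then back off and rise.

Call:
apply_moves --commands '[[[0.001,0.007,0,0],[0.002,0.014,0,0],[0.002,0.0155,0,0],[0.002,0.0155,0,0],[0.001,0.004,0,0],[0.001,0.004,0.04,0],[0.001,0.02,0.08,0],[0.004,0.075,0.09,0]]]'

```text
t: 6.5
ee_pos: [541.8, -171.8, 329.6]
orientation: [1.296, 1.146, -1.292]
ft_force: [0.4, 0.3, 0.0]
width: 0.3
```

Call:
apply_moves --commands '[[[0.004,0.04,0,0],[0.007,0.076,0,0],[0.007,0.076,0,0],[0.007,0.076,0,0]]]' --gripper 0.0878

```text
t: 7.0
ee_pos: [547.9, -94.5, 326.7]
orientation: [1.292, 1.153, -1.292]
ft_force: [-0.5, 0.1, 0.6]
width: 36.9
```

```bash
python3 - <<'E'
from h import *
d=img('wrist','w4.png'); img('top','t4.png');img('scene','s4.png'); obs()
E
```

```text
{'t': 7.15, 'qpos': [-0.193, 0.428, 1.839, -0.0, 0.874, -0.078], 'ee_pos': [547.815, -94.934, 326.612], 'orientation': [1.293, 1.153, -1.293], 'ft_force': [0.364, 0.105, -0.084], 'width': 49.309}
```

View pics/w4.png

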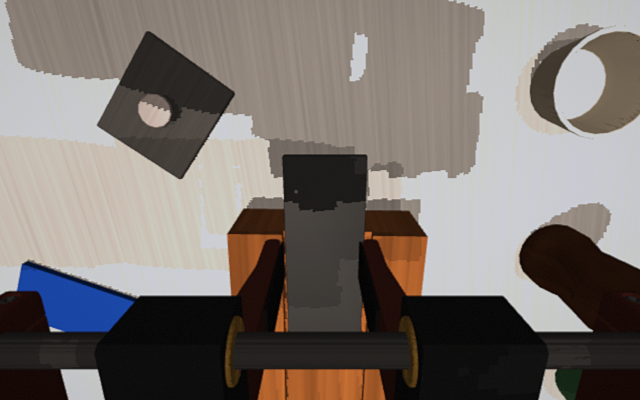

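View pics/s4.png

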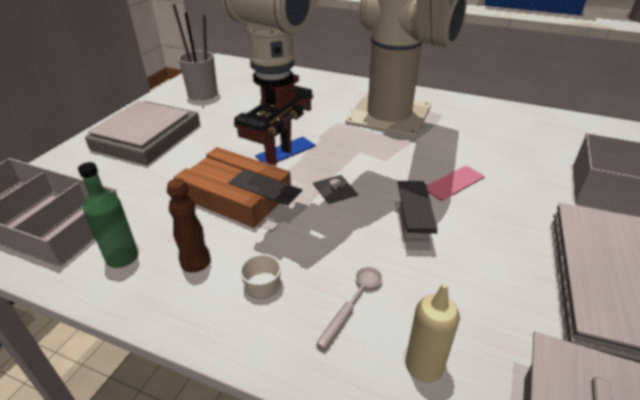

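```bash
python3 - <<'E'
from h import *
a=cv2.imread('pics/w4.png')[140:260,215:440]; a=np.clip(a.astype(float)*2,0,255).astype(np.uint8)
cv2.imwrite('pics/w4c.png',cv2.resize(a,None,fx=3.5,fy=3.5,interpolation=cv2.INTER_CUBIC))
E
```

```text
(no output)
```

View pics/w4c.png

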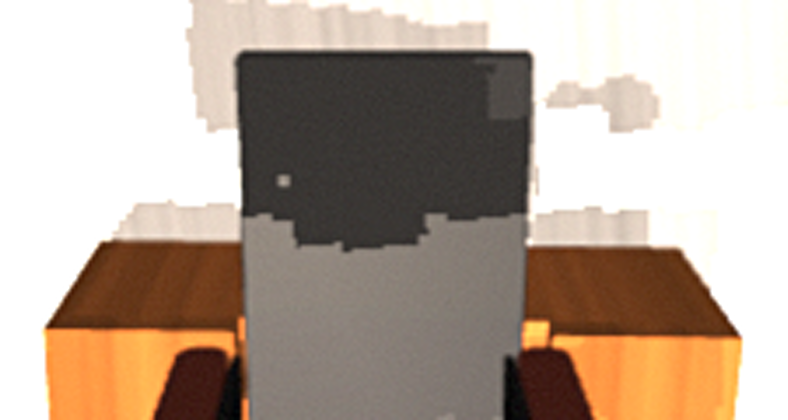

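```bash
python3 - <<'E'
from h import *
d=img('wrist')
f=lambda u,v,z: px2w(d,215+(u+.5)/3.5-.5,140+(v+.5)/3.5-.5,z)[:2]
for p in((238,56,59),(532,56,59),(244,320,59),(524,320,59),(47,328,60),(741,338,60)): print(p,f(*p).round(1))
print('pads', (np.array(w2px(d,(547.8,-94.5,164)))-[215,140])*3.5)
t=img('top'); 
a=t['color'][140:240,330:480]; a=np.clip(a.astype(float)*1.5,0,255).astype(np.uint8)
cv2.imwrite('pics/t4c.png',cv2.cvtColor(cv2.resize(a,None,fx=5,fy=5,interpolation=cv2.INTER_CUBIC),cv2.COLOR_RGB2BGR))
E
```

```text
(238, 56, 59) [525.9 -53.4]
(532, 56, 59) [584.2 -60.2]
(244, 320, 59) [ 518.9 -109.7]
(524, 320, 59) [ 578.2 -116.5]
(47, 328, 60) [ 477.2 -106.3]
(741, 338, 60) [ 623.7 -125.5]
pads [368.13036589 494.62315312]
```

View pics/t4c.png

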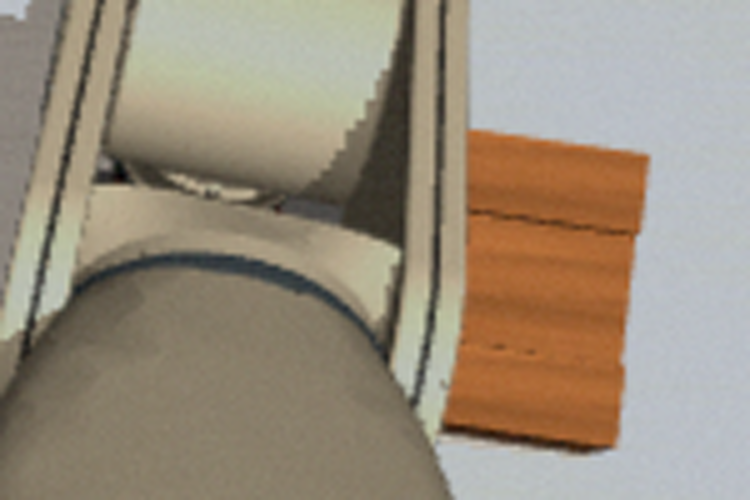

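Call:
apply_moves --commands '[[[0.001,0.002,0,0],[0.001,0.002,0,0],[0.001,0.002,-0.03,0],[0.001,0.002,-0.06,0],[0.001,0.002,-0.085,0],[0.001,0.002,-0.1,0],[0.001,0.002,-0.108,0],[0.001,0.002,-0.108,0]]]' --gripper 0.0878

```text
t: 8.25
ee_pos: [548.9, -91.7, 218.6]
orientation: [1.292, 1.154, -1.292]
ft_force: [0.3, 0.1, 0.5]
width: 87.7
```

```bash
python3 - <<'E'
from h import *
d=img('wrist','w5.png'); obs()
E
```

```text
{'t': 8.3, 'qpos': [-0.187, 0.602, 1.876, -0.0, 0.663, -0.074], 'ee_pos': [549.093, -91.754, 219.042], 'orientation': [1.292, 1.153, -1.292], 'ft_force': [0.479, 0.22, 0.283], 'width': 87.682}
```

View pics/w5.png

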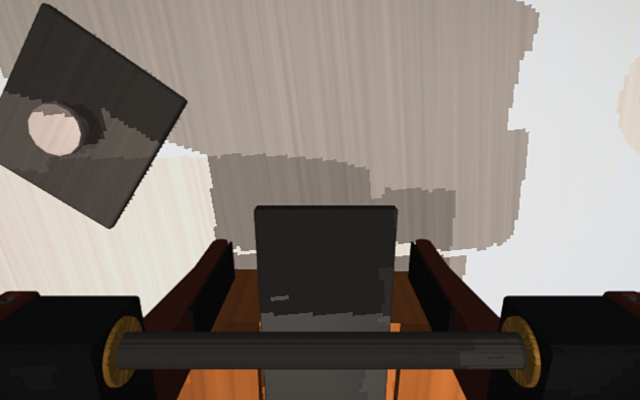

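The slate's overhang lies between the open fingers: slate centre column 326, finger centre 322, so about 2 mm off. I'll correct that and close.

Call:
apply_moves --commands '[[[0.002,0,0,0],[0.002,0,0,0],[0.002,0,0,0],[0.002,0,0,0],[0.002,0,0,0]]]' --gripper 0.05

```text
t: 8.93
ee_pos: [550.9, -91.7, 218.9]
orientation: [1.292, 1.153, -1.292]
ft_force: [-1.3, 0.5, 3.7]
width: 60.0
```

Call:
apply_moves --commands '[[[0,0,0.003,0],[0,0,0.008,0],[0,0,0.016,0],[0,0,0.025,0],[0,0,0.035,0],[0,0,0.045,0],[0,0,0.055,0],[0,0,0.055,0]]]'

```text
t: 9.93
ee_pos: [551.2, -91.8, 274.7]
orientation: [1.293, 1.152, -1.291]
ft_force: [0.2, -0.3, -2.0]
width: 59.5
```

```bash
python3 - <<'E'
from h import *
o=obs(); print(o['moment'])
d=img('scene','s6.png'); img('wrist','w6.png')
a=cv2.imread('pics/s6.png')[90:240,150:350]
cv2.imwrite('pics/s6c.png',cv2.resize(a,None,fx=4,fy=4,interpolation=cv2.INTER_CUBIC))
E
```

```text
{'t': 9.925, 'qpos': [-0.186, 0.511, 1.858, -0.0, 0.771, -0.073], 'ee_pos': [551.152, -91.769, 274.705], 'orientation': [1.293, 1.152, -1.291], 'ft_force': [0.224, -0.281, -1.993], 'width': 59.473}
[ 0.01686446  0.03774889 -0.0234545 ]
```

View pics/s6c.png

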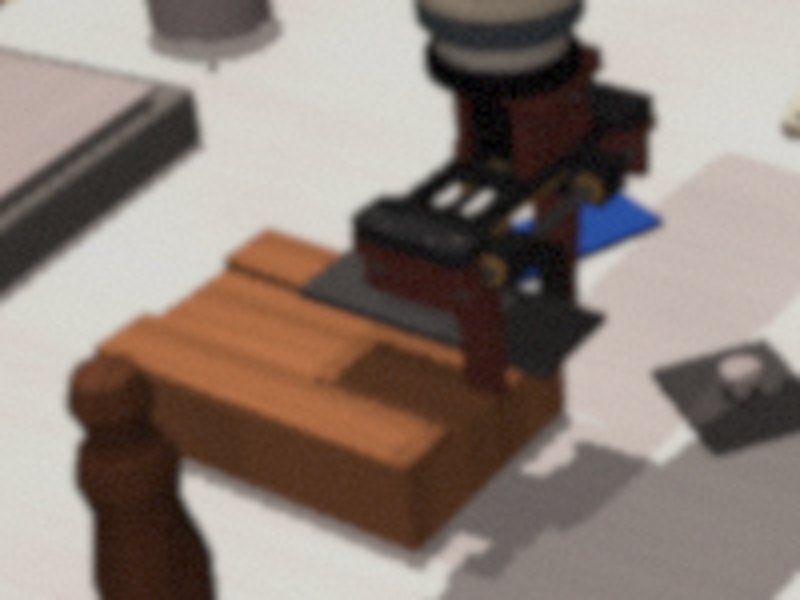

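View pics/w6.png

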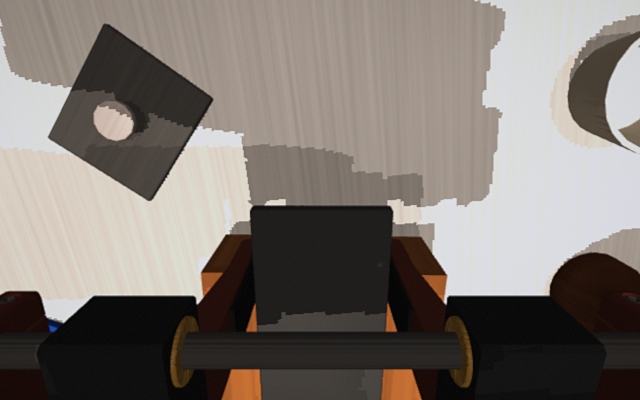

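The slate is held level: its end edge is still at wrist row ~207, as before the lift. I'll measure where the slate sits in the grip.

```bash
python3 - <<'E'
from h import *
d=img('wrist','w6b.png')
a=cv2.imread('pics/w6b.png')[195:330,235:410]; a=np.clip(a.astype(float)*2,0,255).astype(np.uint8)
cv2.imwrite('pics/w6c.png',cv2.resize(a,None,fx=4,fy=4,interpolation=cv2.INTER_CUBIC))
for u,v in((251,209.5),(391,209.5),(256,310),(388,310)): print(px2w(d,u,v,115)[:2].round(1))
E
```

```text
[526.6 -52.9]
[583.7 -59.4]
[ 520.7 -100.2]
[ 579.7 -106.9]
```

View pics/w6c.png

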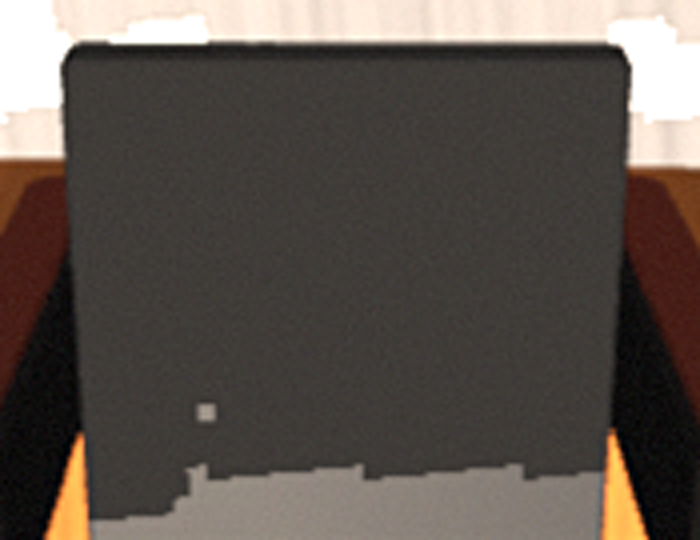

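Call:
apply_moves --commands '[[[0,0.01,0.005,0.03],[-0.005,0.03,0.01,0.1],[-0.01,0.055,0.015,0.18],[-0.015,0.08,0.02,0.26],[-0.02,0.105,0.02,0.34],[-0.025,0.125,0.02,0.42],[-0.03,0.138,0.02,0.46],[-0.03,0.142,0.02,0.475]]]'

```text
t: 11.08
ee_pos: [520.2, 51.4, 293.7]
orientation: [0.936, 1.36, -0.937]
ft_force: [0.2, -0.6, -1.6]
width: 59.5
```

```bash
python3 - <<'E'
from h import *
from scipy.spatial.transform import Rotation as Rr
o=obs(); print(Rr.from_rotvec(o['orientation']).as_matrix().round(3))
d=img('wrist','w7.png')
a=cv2.imread('pics/w7.png'); a=np.clip(a.astype(float)*1.6,0,255).astype(np.uint8)
cv2.imwrite('pics/w7b.png',a)
b=cv2.imread('pics/scene0.png')[170:245,385:450]; b=np.clip(b.astype(float)*2.0,0,255).astype(np.uint8)
cv2.imwrite('pics/s0c.png',cv2.resize(b,None,fx=8,fy=8,interpolation=cv2.INTER_CUBIC))
E
```

```text
{'t': 11.075, 'qpos': [0.076, 0.438, 1.929, -0.0, 0.775, -0.289], 'ee_pos': [520.245, 51.39, 293.746], 'orientation': [0.936, 1.36, -0.937], 'ft_force': [0.249, -0.59, -1.572], 'width': 59.531}
[[-0.     0.934  0.357]
 [-0.     0.357 -0.934]
 [-1.    -0.    -0.   ]]
```

View pics/w7b.png

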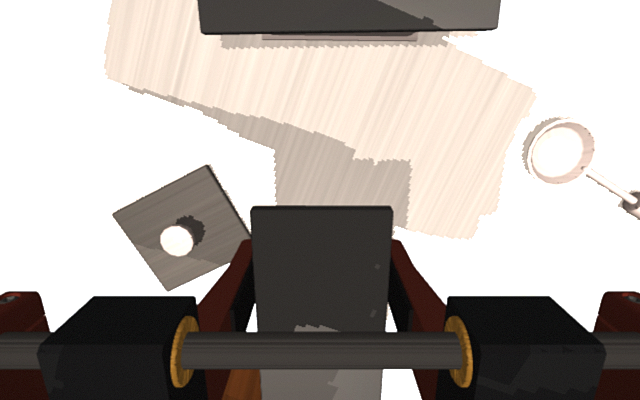

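View pics/s0c.png

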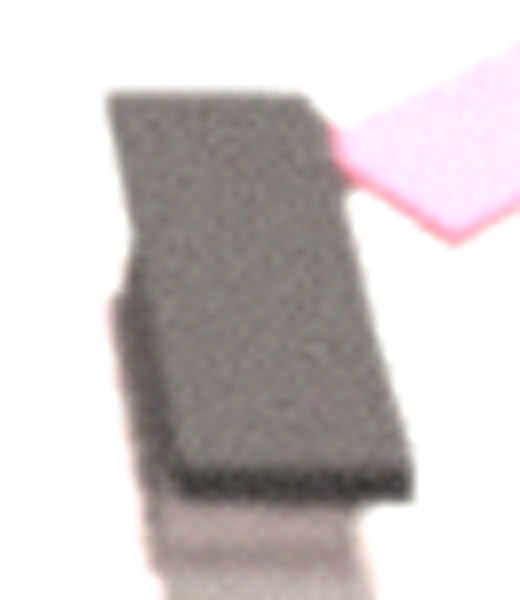

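Call:
apply_moves --commands '[[[-0.005,0.015,0,0],[-0.01,0.035,0,0],[-0.015,0.05,0,0],[-0.017,0.055,0,0],[-0.017,0.055,0,0]]]'

```text
t: 11.75
ee_pos: [503.7, 105.5, 293.7]
orientation: [0.938, 1.359, -0.938]
ft_force: [0.5, -1.1, -1.2]
width: 59.5
```

```bash
python3 - <<'E'
from h import *
o=obs()
d=img('wrist','w8.png')
a=cv2.imread('pics/w8.png'); a=np.clip(a.astype(float)*1.9,0,255).astype(np.uint8)
cv2.imwrite('pics/w8b.png',cv2.resize(a[0:180,180:520],None,fx=2.3,fy=2.3,interpolation=cv2.INTER_CUBIC))
E
```

```text
{'t': 11.75, 'qpos': [0.183, 0.429, 1.947, -0.0, 0.766, -0.179], 'ee_pos': [503.712, 105.519, 293.674], 'orientation': [0.938, 1.359, -0.938], 'ft_force': [0.53, -1.129, -1.189], 'width': 59.46}
```

View pics/w8b.png

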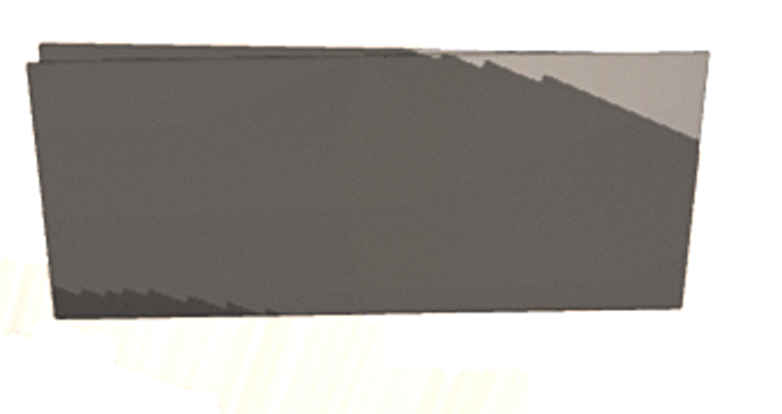

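```bash
python3 - <<'E'
from h import *
d=img('wrist'); print((-d['R'].T@d['t']).round(1))
def ana(P):
    print(P.round(1).tolist(),P.mean(0).round(1))
    for i in range(4):
        e=P[(i+1)%4]-P[i]; print('  ',np.hypot(*e).round(1),np.degrees(np.arctan2(e[1],e[0])).round(1))
ana(np.array([px2w(d,180+(u+.5)/2.3-.5,(v+.5)/2.3-.5,64)[:2] for u,v in((28,63),(708,51),(682,307),(55,318))]))
s=img('scene')
ana(np.array([px2w(s,385+(u+.5)/8-.5,170+(v+.5)/8-.5,64)[:2] for u,v in((107,93),(305,95),(412,465),(178,465))]))
for c in('wrist','scene'):
  for l in('upper_c','slate_c','lower_c'):
    print(c,l,[(np.round(r['position']).tolist(),round(r['conf'],2)) for r in models.place_of(c,l)][:3])
E
```

```text
[475.5 182.7 273.9]
[[399.7, 188.1], [546.4, 246.3], [568.6, 192.0], [421.1, 133.2]] [484.  189.9]
   157.8 21.7
   58.7 -67.8
   158.7 -158.3
   58.9 111.3
[[423.3, 135.9], [403.1, 187.3], [545.8, 244.6], [567.7, 191.7]] [485.  189.9]
   55.2 111.5
   153.9 21.9
   57.3 -67.6
   154.8 -158.9
wrist upper_c [([479.0, 184.0, 63.0], 0.71)]
wrist slate_c [([518.0, 68.0, 132.0], 0.61)]
wrist lower_c []
scene upper_c [([479.0, 192.0, 66.0], 0.98)]
scene slate_c [([288.0, 249.0, 3.0], 0.79), ([517.0, 60.0, 130.0], 0.76), ([320.0, -203.0, -0.0], 0.62)]
scene lower_c []
```

Call:
apply_moves --commands '[[[-0.004,0.015,0,0.005],[-0.012,0.04,0,0.01],[-0.02,0.07,0,0.01],[-0.029,0.1,0,0.01],[-0.035,0.12,0,0.01],[-0.037,0.1265,-0.01,0.01],[-0.037,0.1265,-0.025,0.01],[-0.037,0.1265,-0.035,0.01]]]'

```text
t: 13.2
ee_pos: [466.5, 231.2, 257.1]
orientation: [0.93, 1.363, -0.933]
ft_force: [0.2, -0.4, -1.0]
width: 59.5
```

Call:
apply_moves --commands '[[[0,0,-0.006,0],[0,0,-0.012,0],[0,0,-0.014,0],[0,0,-0.014,0]]]'

```text
t: 13.7
ee_pos: [466.9, 231.7, 244.7]
orientation: [0.931, 1.362, -0.931]
ft_force: [0.1, -0.6, -0.9]
width: 59.3
```

```bash
python3 - <<'E'
from h import *
o=obs(); print(o['moment'])
d=img('scene','s9.png'); 
a=cv2.imread('pics/s9.png')[130:270,350:500]; a=np.clip(a.astype(float)*1.5,0,255).astype(np.uint8)
cv2.imwrite('pics/s9c.png',cv2.resize(a,None,fx=4,fy=4,interpolation=cv2.INTER_CUBIC))
img('wrist','w9.png'); img('top','t9.png')
E
```

```text
{'t': 13.7, 'qpos': [0.438, 0.522, 1.95, -0.0, 0.67, 0.066], 'ee_pos': [466.933, 231.703, 244.696], 'orientation': [0.931, 1.362, -0.931], 'ft_force': [0.142, -0.583, -0.94], 'width': 59.348}
[0.02311953 0.11194456 0.00217105]
```

View pics/s9c.png

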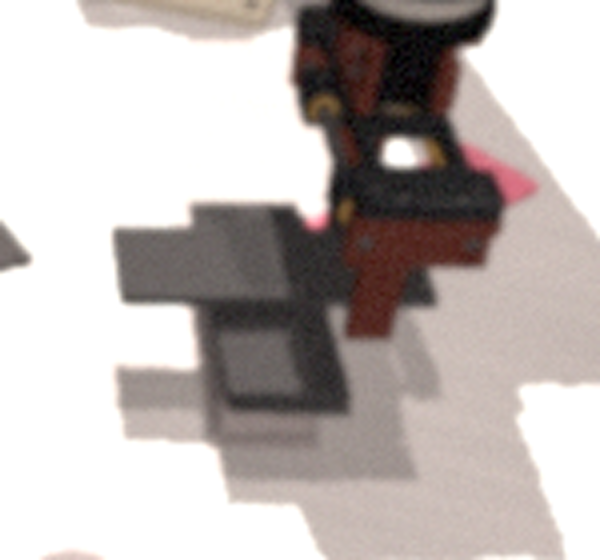

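View pics/w9.png

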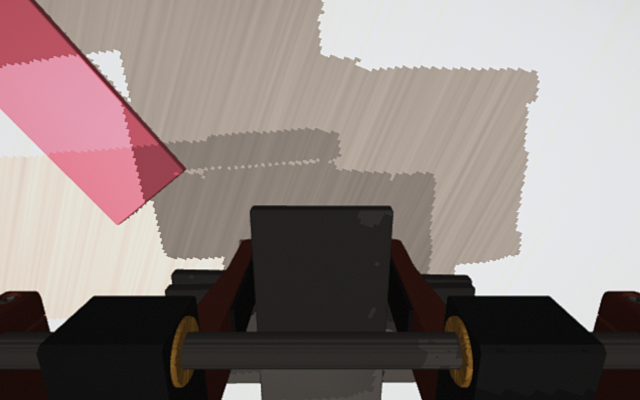

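Looks well centred laterally: the pile spans wrist columns 172-474 and the slate's middle is at 321. I'll overlay the predicted outlines on the scene view to check the lengthwise position.

```bash
cat >> h.py <<'E'
def outline(im,d,c,ang,l,w,z,off,s,col):
    a=np.radians(ang);u=np.array([np.cos(a),np.sin(a)]);n=np.array([-u[1],u[0]])
    P=[np.append(np.array(c)+i*l/2*u+j*w/2*n,z) for i,j in((1,1),(1,-1),(-1,-1),(-1,1))]
    q=np.array([(w2px(d,p)-off+.5)*s-.5 for p in P])
    cv2.polylines(im,[np.round(q).astype(np.int32)],True,col,1,cv2.LINE_AA)
E
python3 - <<'E'
from h import *
d=img('scene'); t=img('top')
for dd,fn,(x0,y0,x1,y1),s in((d,'s9o.png',(370,155,470,255),6),(t,'t9o.png',(190,150,310,260),5)):
    a=cv2.cvtColor(dd['color'],cv2.COLOR_RGB2BGR)[y0:y1,x0:x1]; a=np.clip(a.astype(float)*1.5,0,255).astype(np.uint8)
    a=cv2.resize(a,None,fx=s,fy=s,interpolation=cv2.INTER_CUBIC); off=np.array([x0,y0])
    outline(a,dd,(483.5,190),21.5,160,60,64,off,s,(0,255,0))
    outline(a,dd,(483.5,190),111.5,160,60,84.8,off,s,(0,0,255))
    cv2.imwrite('pics/'+fn,a)
E
```

```text
(no output)
```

View pics/s9o.png

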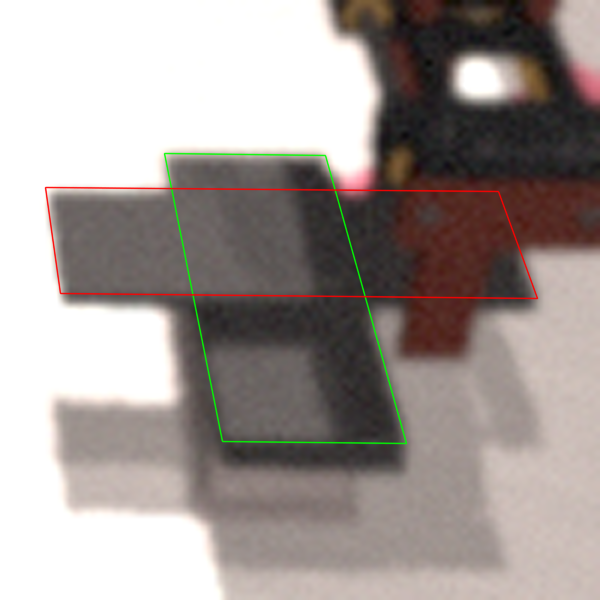

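View pics/t9o.png

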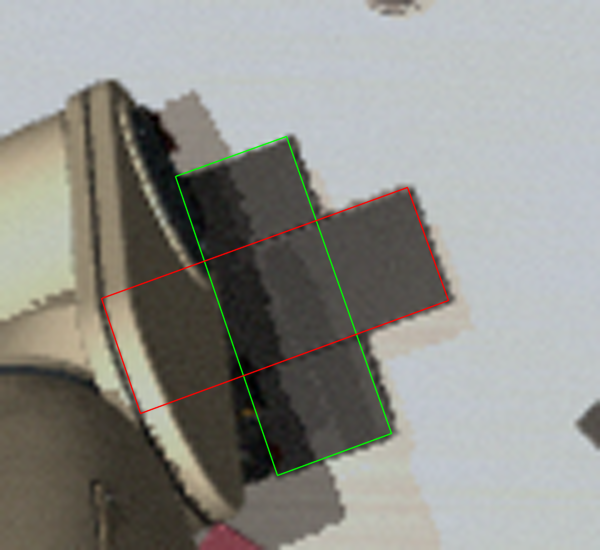

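Both overlays agree with the plan to within about 2 mm. Lowering slowly.

Call:
apply_moves --commands '[[[0,0,-0.003,0],[0,0,-0.006,0],[0,0,-0.008,0],[0,0,-0.01,0],[0,0,-0.011,0],[0,0,-0.012,0],[0,0,-0.012,0]]]'

```text
t: 14.82
ee_pos: [466.8, 231.8, 232.6]
orientation: [0.931, 1.363, -0.931]
ft_force: [-0.7, -0.5, -1.5]
width: 59.6
```

Call:
apply_moves --commands '[[[0,0,-0.0005,0],[0,0,-0.001,0],[0,0,-0.0015,0],[0,0,-0.0015,0]]]'

```text
t: 15.32
ee_pos: [466.9, 231.8, 231.2]
orientation: [0.931, 1.363, -0.931]
ft_force: [0.1, 0.3, -0.4]
width: 59.8
```

```bash
python3 - <<'E'
from h import *
o=obs(); print(o['moment'])
d=img('scene','s10.png'); 
a=cv2.imread('pics/s10.png')[155:255,370:470]; a=np.clip(a.astype(float)*1.6,0,255).astype(np.uint8)
cv2.imwrite('pics/s10c.png',cv2.resize(a,None,fx=6,fy=6,interpolation=cv2.INTER_CUBIC))
E
```

```text
{'t': 15.325, 'qpos': [0.438, 0.546, 1.953, -0.0, 0.642, 0.066], 'ee_pos': [466.852, 231.816, 231.188], 'orientation': [0.931, 1.363, -0.931], 'ft_force': [0.12, 0.292, -0.444], 'width': 59.818}
[0.02283552 0.03307035 0.02455921]
```

View pics/s10c.png

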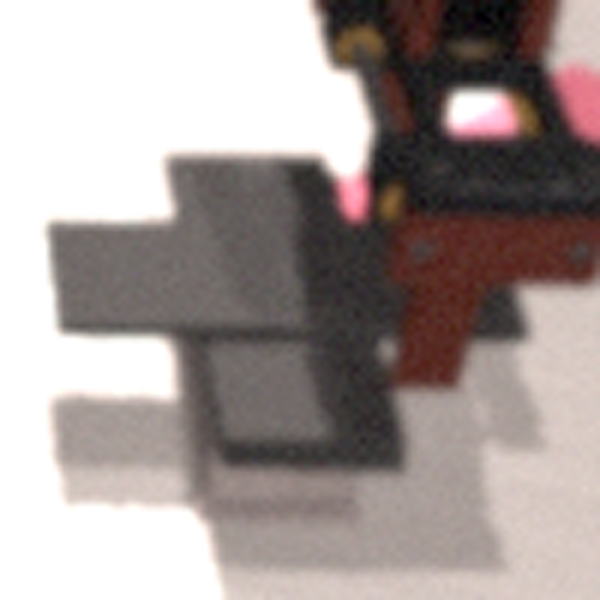

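Call:
apply_moves --commands '[[[0,0,-0.0005,0],[0,0,-0.0005,0]]]'

```text
t: 15.62
ee_pos: [466.8, 231.8, 230.9]
orientation: [0.931, 1.362, -0.931]
ft_force: [-2.2, 0.0, 3.3]
width: 59.7
```

Call:
apply_moves --commands '[[[0,0,-0.0005,0],[0,0,-0.0005,0]]]'

```text
t: 15.88
ee_pos: [466.8, 231.9, 230.8]
orientation: [0.931, 1.362, -0.931]
ft_force: [-2.5, -1.1, 8.9]
width: 59.7
```

Contact felt at the expected height (fz 3.3 then 8.9 N). Easing off and opening.

Call:
apply_moves --commands '[[[0,0,0.0004,0],[0,0,0.0005,0]]]'

```text
t: 16.12
ee_pos: [466.8, 231.8, 230.9]
orientation: [0.931, 1.362, -0.931]
ft_force: [-1.5, 0.7, 5.2]
width: 59.4
```

Call:
apply_moves --commands '[[[0,0,0,0],[0,0,0,0],[0,0,0,0],[0,0,0,0]]]' --gripper 0.0878

```text
t: 16.62
ee_pos: [466.8, 231.8, 230.6]
orientation: [0.931, 1.363, -0.931]
ft_force: [-0.4, -1.1, -0.1]
width: 87.9
```

```bash
python3 - <<'E'
from h import *
o=obs()
d=img('wrist','w11.png')
E
```

```text
{'t': 16.625, 'qpos': [0.438, 0.548, 1.953, -0.0, 0.641, 0.066], 'ee_pos': [466.842, 231.761, 230.554], 'orientation': [0.931, 1.363, -0.931], 'ft_force': [-0.431, -1.085, -0.113], 'width': 87.892}
```

View pics/w11.png

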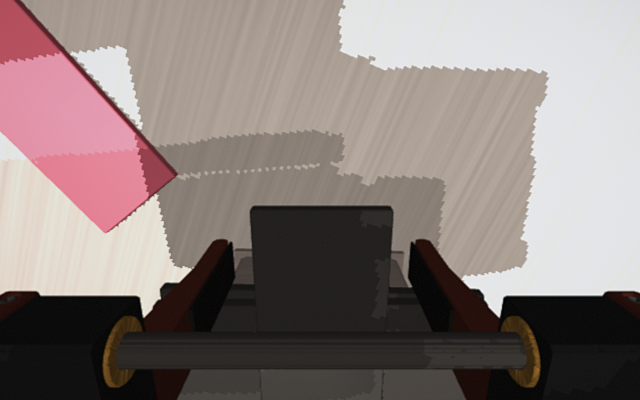

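The fingers are clear on both sides and the slate hasn't moved. I'll rise straight up, then move away over the +y side so the pile is in clear view.

Call:
apply_moves --commands '[[[0,0,0.01,0],[0,0,0.035,0],[0,0,0.07,0],[0,0,0.11,0],[0,0,0.15,0],[0,-0.04,0.17,0],[0,-0.09,0.17,0],[0.01,-0.13,0.17,0]]]'

```text
t: 17.68
ee_pos: [476.1, 100.4, 401.8]
orientation: [0.931, 1.362, -0.93]
ft_force: [0.7, 0.1, 0.5]
width: 87.7
```

```bash
python3 - <<'E'
from h import *
o=obs()
d=img('wrist','w12.png')
a=cv2.imread('pics/w12.png'); a=np.clip(a.astype(float)*1.7,0,255).astype(np.uint8); cv2.imwrite('pics/w12b.png',a)
E
```

```text
{'t': 17.675, 'qpos': [0.183, 0.223, 1.932, -0.0, 0.985, -0.189], 'ee_pos': [476.146, 100.407, 401.825], 'orientation': [0.931, 1.362, -0.93], 'ft_force': [0.713, 0.072, 0.458], 'width': 87.69}
```

View pics/w12b.png

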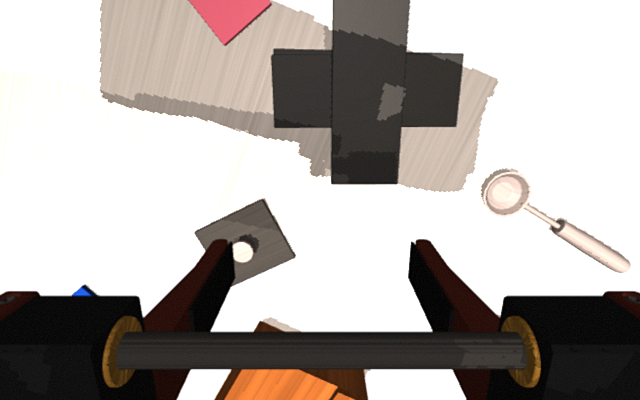

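Call:
apply_moves --commands '[[[-0.01,0.03,0.03,0],[-0.015,0.06,0.05,0],[-0.015,0.06,0.05,0]]]'

```text
t: 18.1
ee_pos: [461.8, 163.0, 452.6]
orientation: [0.932, 1.361, -0.926]
ft_force: [0.8, 0.3, 0.3]
width: 88.0
```

```bash
python3 - <<'E'
from h import *
o=obs()
d=img('wrist','w13.png')
a=cv2.imread('pics/w13.png')[:230,200:500]; a=np.clip(a.astype(float)*2,0,255).astype(np.uint8); cv2.imwrite('pics/w13b.png',cv2.resize(a,None,fx=2.6,fy=2.6,interpolation=cv2.INTER_CUBIC))
E
```

```text
{'t': 18.1, 'qpos': [0.315, 0.163, 1.876, 0.0, 1.099, -0.059], 'ee_pos': [461.799, 163.004, 452.609], 'orientation': [0.932, 1.361, -0.926], 'ft_force': [0.795, 0.264, 0.267], 'width': 87.984}
```

View pics/w13b.png

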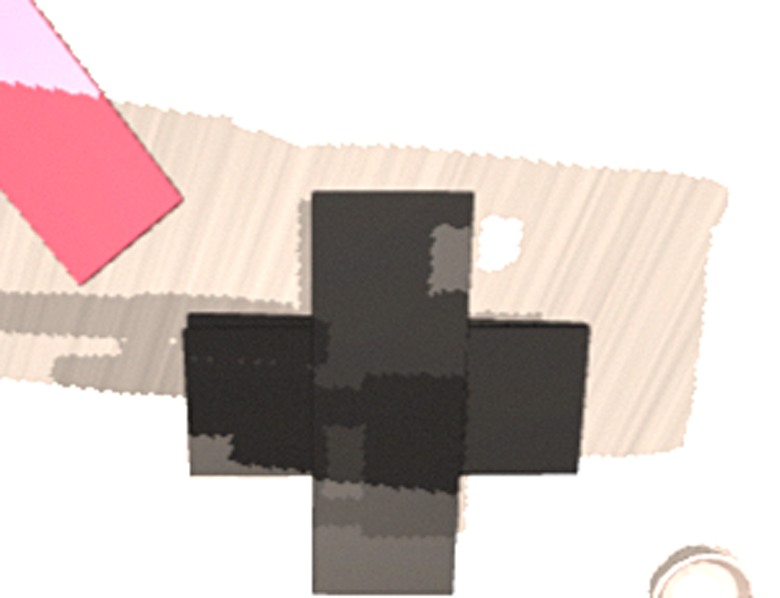

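Call:
apply_moves --commands '[[[0,-0.03,0,0],[0,-0.08,0,0],[0,-0.14,0,0],[0,-0.2,0,0],[0,-0.26,0,0],[0,-0.32,0,0],[0,-0.36,0,0],[0,-0.38,0,0]]]'

```text
t: 19.15
ee_pos: [460.9, -220.5, 449.7]
orientation: [0.933, 1.363, -0.934]
ft_force: [-0.6, 0.4, 0.1]
width: 88.1
```

```bash
python3 - <<'E'
from h import *
d=img('scene','s14.png'); t=img('top','t14.png')
for dd,fn,(x0,y0,x1,y1),s in((d,'s14o.png',(370,155,470,255),6),(t,'t14o.png',(190,150,310,260),5)):
    a=cv2.cvtColor(dd['color'],cv2.COLOR_RGB2BGR)[y0:y1,x0:x1]; a=np.clip(a.astype(float)*1.8,0,255).astype(np.uint8)
    cv2.imwrite('pics/'+fn,cv2.resize(a,None,fx=s,fy=s,interpolation=cv2.INTER_CUBIC))
E
```

```text
(no output)
```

View pics/s14o.png

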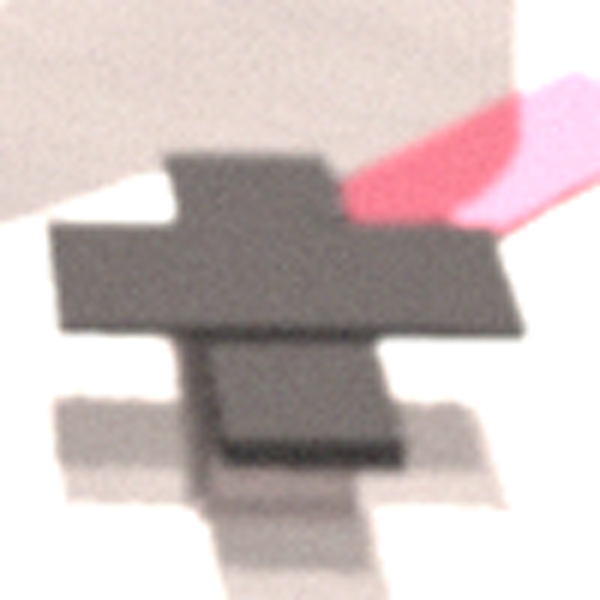

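View pics/t14o.png

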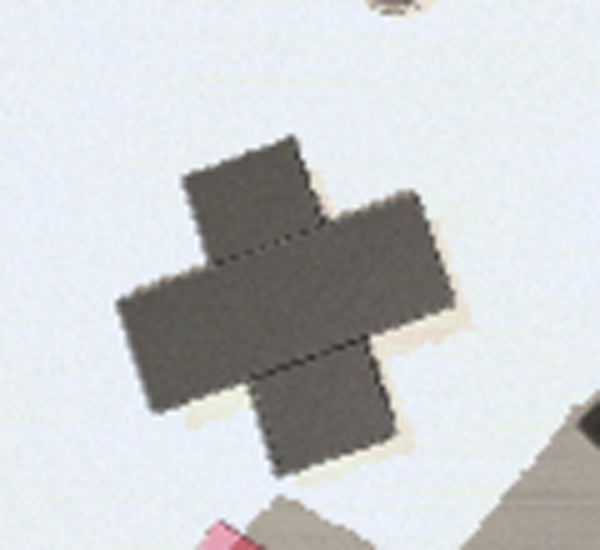

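View pics/s14.png

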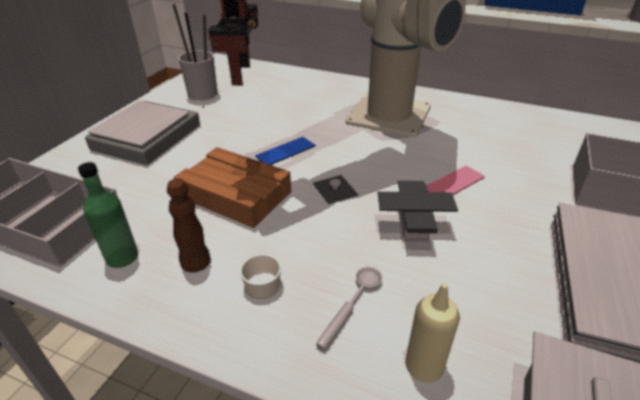

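```bash
python3 - <<'E'
from h import *
def ana(n,P):
    a=P[1]-P[0]+P[2]-P[3]; print(n,P.mean(0).round(1),np.degrees(np.arctan2(a[1],a[0])).round(1))
t=img('top'); f=lambda pts,z:np.array([px2w(t,190+(u+.5)/5-.5,150+(v+.5)/5-.5,z)[:2] for u,v in pts])
ana('slate',f([(413,190),(116,299),(157,413),(456,303)],71)); ana('upper',f([(278,477),(183,177),(295,135),(398,435)],64))
s=img('scene'); g=lambda pts,z:np.array([px2w(s,370+(u+.5)/6-.5,155+(v+.5)/6-.5,z)[:2] for u,v in pts])
ana('slate s',g([(50,224),(497,230),(524,328),(62,326)],71)); ana('upper s',g([(166,155),(222,438),(403,438),(322,155)],64))
for l in('slate_c','upper_c','lower_c','panlid','ramekin','mill'):
  for c in('top','scene'): print(c,l,[(np.round(r['position']).tolist(),round(r['conf'],2)) for r in models.place_of(c,l)][:3])
E
```

```text
slate [484.1 186.8] 111.6
upper [482.9 186.8] 20.6
slate s [485.  191.6] 111.6
upper s [483.1 189.6] 21.6
top slate_c [([485.0, 186.0, 66.0], 0.9), ([315.0, -199.0, 3.0], 0.67), ([298.0, 248.0, 6.0], 0.67)]
scene slate_c [([321.0, -206.0, -1.0], 0.98), ([482.0, 186.0, 68.0], 0.71), ([757.0, -181.0, 2.0], 0.67)]
top upper_c [([486.0, 190.0, 66.0], 0.88)]
scene upper_c [([484.0, 192.0, 64.0], 0.57)]
top lower_c [([538.0, -228.0, -2.0], 0.69)]
scene lower_c []
top panlid [([430.0, -16.0, 1.0], 0.74), ([750.0, -190.0, 2.0], 0.38)]
scene panlid [([426.0, -18.0, 3.0], 0.57)]
top ramekin [([756.0, -35.0, 1.0], 0.9)]
scene ramekin [([757.0, -33.0, -3.0], 0.63)]
top mill [([749.0, -189.0, 3.0], 0.68)]
scene mill [([753.0, -182.0, 2.0], 0.62)]
```

The slate is centred to within about 2 mm and at right angles to within 1°. Handing in.

```bash
python3 -c "
from h import *
obs(); print(workorder.close_job())"
```

```text
{'t': 19.95, 'qpos': [-0.464, 0.199, 1.835, 0.0, 1.108, -0.837], 'ee_pos': [461.879, -218.093, 450.714], 'orientation': [0.931, 1.363, -0.931], 'ft_force': [-0.077, 0.178, 0.395], 'width': 87.41}
the job is handed in; nothing more can be done
None
```

The slate now lies flat across the middle of the pile, at right angles to it, released and with the arm clear. I handed the job in at about 20 s.

I pushed the slate along the groove with the closed fingers until about 59 mm stuck out past the block, still flat. I gripped that end, lifted it level, carried it to the pile and set it down gently. I watched for contact, eased off after touching at up to 9 N, and then let go and backed off.

**Final checks:**
- **Centring:** by picture corners the slate's centre is 1.2 mm (top view) and 2.8 mm (scene view) from the upper slate's centre. That is about the calibration error.
- **Angle:** it measured 90 to 91° to the upper slate.
- **Pile:** the upper slate was within about 3 mm of its earlier measured position, as far as the cameras resolve. The lower slate could not be measured separately because the networks did not find it there. The slight twist seen between the two slates before placing still looked the same afterwards.
- **Bystanders:** the lid, ramekin and mill measured where they were at the start, within a few mm. The spoon was only checked by eye and looked unmoved.

**Disagreements:** the networks' positions for the slate and the upper slate differed by up to about 6 mm, and some of their finds were look-alikes. I relied on the picture corners instead.

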